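# Cap the brine samples and reset the sampling valve to two turns

## Robot

A 6-joint arm with a two-finger parallel gripper is mounted at the origin on the work surface. World frame = base frame: x ahead of the robot, y to its left, z up, the work surface at z = 0. Lengths are in m, angles in rad, forces in N, time in s.
With the tool pointing down it reaches from about 0.375 to 0.9 m from the base axis. Payload 3.1 kg.
Tool frame: the origin (TCP) lies between the finger pads, 19 mm behind the fingertips; this is the grasp point; z points along the fingers, y is the line along which they close (so a half turn about z gives the same grasp; the last joint's range is limited). The gripper opens to 85 mm and grips with 20 to 120 N. Pads are 22 mm wide; open, the fingers measure 114 mm over their backs; the gripper's body (76 mm by 85 mm) begins 54 mm behind the grasp point. The pads swing forward as they close: fully open they stand 13 mm farther back than shut.
Start: joints at [-1.306, 0.527, 1.433, -0, 1.181, -0.178], TCP at [0.268, -0.564, 0.25] pointing down, gripper open.
Joint ranges: [-3.08, 3.08], [-0.75, 2.2], [0.22, 2.44], [-1.43, 4.57], [0, 2.65], [-2.85, 2.85]. Speed limits (rad/s): [2.79, 2.79, 3.14, 3.14, 3.14, 3.14].

## Interface

Orientations are given as a unit quaternion [x, y, z, w].
In Python, from station import sense, snapshot, camera_params, sign_off gives the robot as it stands.
- The arm moves only by the shell command python3 -m handwheel 'ROWS' [OPENING] [FORCE]. ROWS is JSON, a list that holds one entry, the list of rows, each a list of 4 numbers: the shift along the tool's x, y, z in units of 25 mm (1.0 is 25 mm), then the turn about the tool's z in units of 6 degrees (1.0 is 6 degrees). A call has 1 to 20 rows; each row shifts and turns the commanded pose from where the row before left it, along the tool's axes as they then stand; what a row does not reach is not made up. A row lasts 1/8 s, in which the tool goes at most 62.5 mm and 10.7 degrees, less where a joint would pass 70% of its speed; a pose out of reach is approached as far as the arm can. A call is refused whole if a number of a shift passes 1 or a number of a turn 1, either way. A call with a gripper value outside its range is refused whole. OPENING is the finger opening in mm, from 0 to 85.4, set as the call begins (- or left out, the last holds). The fingers move at their own pace and stop on an object; FORCE is the grip in N (left out, the last holds). Time passes only in rows, so rows that do not move let the fingers close. It gives the time, the measured TCP pose, the force, the opening and the grip force at its end, in the units of the state.
- sense(): the state, without advancing time (a new reading comes with each control period).
- snapshot(name): name is "scene" or "top" or "wrist"; returns (picture, depth): 400x640x3 uint8, red, green, blue; 400x640 float32, m along the optical axis (not along the pixel's ray), 0 where there is no reading.
- camera_params(name): a dict with "mtx" (3x3 intrinsics, pixels), "extrinsics" (4x4, takes a point from camera to world coordinates); the wrist camera has in their place "hand_eye" (4x4, takes a point from camera to tool coordinates, whose origin is the TCP and whose axes are the flange's). Camera axes: x right, y up, looking along -z (the intrinsics and any distortion apply to the point x, -y, -z); pixel columns grow to the right and rows downward; lengths in m; the calibration is good to about 2 mm. A picture is of the moment at which its call begins: read the wrist's pose just before it. camera_params takes no time and is no camera call.
- sign_off(): hands the job in; it is judged then, once.
The state is a dict: "t": time; "q": joint angles; "qd": joint speeds; "tau": joint torques, N m; "tcp_pos": TCP position; "tool_rot": TCP orientation; "force": force on the tool from outside, world axes, zero at the start; "ft_torque": the same for the moment, N m; "finger_gap": opening from 0.0 (shut) to 1.0 (fully open); "gripper_force": force on a finger pad.
Only numpy, scipy, OpenCV 4.12 (cv2) and the standard library are available. Lean on these libraries where they do the work, as an engineer would, in place of code of your own. Each camera call takes 0.05 s, during which the arm holds its last target. There are 200 camera calls.

## Task

Finish the brine sampling: press fully shut the two flip caps left standing open in the vial rack, then reset the sampling valve: crank its handwheel clockwise right down to the stop, then back it off exactly two full turns. Finish with the gripper still holding the crank handle, at rest there, ready to shut it again; leave the other caps shut and the loose things on the bench where they are.

Things in the scene. Friction and masses are not known exactly. Their poses are not given: they have to be found in the camera images.
- valve: Stainless sampling valve, fixed to the bench. Origin: on the bench top, straight under the vertical wheel axis; z up, y along the pipe towards the inlet (bench flange at y = 130 mm, pressure gauge at y = 92 mm, top 170 mm above the bench), spout at y = -95 mm. Apart from the wheel, handle and stem nothing of it stands higher than 180 mm.
- wheel_hub (a point): Fixed point on the wheel's vertical axis at the height of the rim's centreline (187 mm above the bench). The aluminium handwheel is a 110 mm circle (rim centreline radius 55 mm, rim 12 mm thick, three spokes). The threaded stem (10 mm thick) comes up through the hub: its top is 18 mm above this point when the valve is on its stop and rises 4 mm per turn as the valve opens.
- wheel (a joint): Valve wheel angle, rad: 0 = closed, hard against the stop; grows as it opens (counter-clockwise seen from above; clockwise closes), 6.283 per turn, at most 28.3. Starts 0.5 to 1.3 turns open. Stays where it is left; friction takes 2 to 3 N at the handle.
- handle: The wheel's black revolving crank handle: an upright plain cylinder 19 mm thick on the rim, its axis 55 mm from the wheel axis, from 9 to 61 mm above point wheel_hub; origin on its axis at its foot, 8 mm above point wheel_hub. It spins freely about its own upright axis, so a gripper that holds it from above can follow the circle without turning.
- handle_mid (a point): Point on the crank handle's axis, 36 mm above point wheel_hub (223 mm above the bench): where to grip it, fingers best along the rim (hub and stem are on the inner side), tips at least 8 mm above the rim's centreline. At wheel angle 0 it lies from the wheel axis in the direction of the valve's x; it goes round counter-clockwise by the wheel angle from there.
- rack: Grey vial rack 56 x 256 x 50 mm, fixed to the bench, with five clear sample vials in one row along its y, 48 mm apart, at y = -96, -48, 0, 48 and 96 mm. Vials: 30 mm across, held fast, mouths 85 mm above the bench, each with a white flip cap hinged on the side of the rack's +x. Which two places have the open caps varies. Origin: centre of its underside; z up.
- cap_a (a joint): Hinge angle of white flip cap A, rad: 0 = fully shut; grows as it opens, 1.57 = standing straight up, at most 2.2. Starts between 1.5 and 2.0. The cap is a disc 33 mm across and 7 mm thick with a thumb tab; its tab's end is 42 mm from the hinge. The stiff hinge keeps the angle it is left at; about 1 N moves it.
- hinge_a (a point): Hinge of cap_a: 19 mm from the vial's axis along the rack's x, at mouth height (85 mm); the hinge line runs along the rack's y. The shut cap lies from here towards the vial's axis (-x), its flat top 92 mm above the bench.
- tab_a (a point): Thumb tab of cap_a, moving with it: 40 mm from the hinge line.
- cap_b (a joint): Hinge angle of white flip cap B, rad: 0 = fully shut; grows as it opens, 1.57 = standing straight up, at most 2.2. Starts between 1.5 and 2.0.
- hinge_b (a point): Hinge of cap_b: 19 mm from the vial's axis along the rack's x, at mouth height (85 mm); the hinge line runs along the rack's y. The shut cap lies from here towards the vial's axis (-x), its flat top 92 mm above the bench.
- tab_b (a point): Thumb tab of cap_b, moving with it: 40 mm from the hinge line.
- cap_c (a joint): Hinge angle of white flip cap C, rad: 0 = fully shut; grows as it opens, 1.57 = standing straight up, at most 2.2. Starts at 0.
- cap_d (a joint): Hinge angle of white flip cap D, rad: 0 = fully shut; grows as it opens, 1.57 = standing straight up, at most 2.2. Starts at 0.
- cap_e (a joint): Hinge angle of white flip cap E, rad: 0 = fully shut; grows as it opens, 1.57 = standing straight up, at most 2.2. Starts at 0.
- beaker: Bystander, loose: small open stainless cup, 54 mm across at the rim, 58 mm high, standing loose under the valve's spout. Origin: centre of the underside.
- refractometer: Bystander, loose: hand refractometer, black tube 29 mm thick and 165 mm long lying flat, in front (robot side) between rack and valve. Origin: centre of the underside.
- wrench: Bystander, loose: steel wrench 170 mm long lying flat in front of the valve. Origin: its middle, at the underside.
- thermometer: Bystander, loose: white pocket thermometer 34 x 95 x 18 mm with a 70 mm steel probe, lying in front of the rack. Origin: centre of the underside.
- label_roll: Bystander, loose: paper label roll, 76 mm across, 40 mm high, lying flat behind and between rack and valve. Origin: centre of the underside.
- salt_jar: Bystander, loose: white jar with steel lid, 72 mm across, 95 mm high, behind the valve. Origin: centre of the underside.
- tray: Bystander, loose: empty white meat tray 180 x 250 x 50 mm, behind the rack. Origin: centre of the underside.
- spray_bottle: Bystander, loose: white spray bottle, 74 mm across, 193 mm high, at the back. Origin: centre of the underside.

How it is judged:
On the way, in this order (a step that is already met when the one before it is completed fails the run):
1. both open caps are pressed shut (all five within 0.12 rad of shut) (value of joint each of cap_a, cap_b, cap_c, cap_d, cap_e below 0.12 rad), for 0.2 s.
2. then the valve wheel is turned down to its stop (within 0.06 rad) (value of joint wheel below 0.06 rad), for 0.1 s.
At the end, for the whole second after the job is handed in: All five caps are shut (within 0.12 rad); the valve wheel stands two turns (12.57 rad) off its stop, within 0.3 rad, and at rest (below 0.1 rad/s); the fingers hold the crank handle with more than 3 N, the TCP within 35 mm of its mid height point (all of step 1 and value of joint wheel between 12.266 and 12.866 rad and velocity of joint wheel between -0.1 and 0.1 rad/s and contact force between the fingers and handle above 3 N and distance between the grasp point and handle_mid below 0.035 m); the arm keeps its last pose, push and grip.
It fails at once if a loose thing on the bench is moved by more than 30 mm (distance of any of beaker, refractometer, wrench, thermometer, label_roll, salt_jar, tray, spray_bottle from where it was at the start of the episode above 0.03 m).
It also fails if it takes over 72 s, if anything falls off the work surface, if the arm or the gripper's body presses on something with over 40 N, if the wrist force passes 120 N, or if a joint passes its speed limit or range.

## Working session

There is one attempt and no reset: what is moved stays moved. The work goes in short steps, Python scripts to look and compute and a shell command to move; the robot and the scene stay as the last step left them, time stands still between calls to the robot, and variables do not carry over. Pictures are saved under pics/ and viewed, at most 10 in all, crops included, and the job is handed in when it is done.

```bash
ls; mkdir -p pics; python3 - <<'E'
from station import *
import cv2,numpy as np
print(sense())
for n in("scene","top"):
    p,d=snapshot(n); cv2.imwrite(f"pics/{n}0.png",p[:,:,::-1]); np.savez(f"{n}0.npz",p=p,d=d)
    c=camera_params(n);print(n,{k:np.round(v,4).tolist() if not isinstance(v,str) else v for k,v in c.items()})
print(camera_params("wrist"))
E
```

```text
pics
{'t': 0.0, 'q': array([-1.30550629e+00,  5.28459217e-01,  1.43390335e+00, -3.99864437e-06,
        1.18140352e+00, -1.78491313e-01]), 'qd': array([ 0.00045863,  0.00124427,  0.00011969, -0.0005404 , -0.00285709,
        0.00039845]), 'tau': array([ 2.25715144e-05, -4.42342114e+01, -1.78027511e+01, -6.97764449e-05,
        8.43621878e-03,  6.55455466e-06]), 'tcp_pos': array([ 0.26819852, -0.56378006,  0.24903752]), 'tool_rot': array([ 9.75482360e-01,  2.20074951e-01, -4.89950868e-05, -1.08561306e-03]), 'force': array([-0.29701137, -0.88092153, -0.01912083]), 'ft_torque': array([0.04151067, 0.01925815, 0.03326526]), 'gripper_force': 0.0, 'finger_gap': 0.9972680695388529}
scene {'mtx': [[444.7468, 0.0, 319.6401], [0.0, 444.7468, 197.4623], [0.0, 0.0, 1.0]], 'extrinsics': [[0.6481, -0.4734, 0.5966, 1.1872], [0.7615, 0.4137, -0.4989, -0.5597], [-0.0106, 0.7776, 0.6286, 0.8164], [0.0, 0.0, 0.0, 1.0]]}
top {'mtx': [[483.7846, 0.0, 319.0779], [0.0, 483.7846, 204.2046], [0.0, 0.0, 1.0]], 'extrinsics': [[-0.02, 0.9983, -0.0552, 0.5068], [-0.9994, -0.0183, 0.0295, -0.0221], [0.0285, 0.0558, 0.998, 1.221], [0.0, 0.0, 0.0, 1.0]]}
{'mtx': array([[298.62190528,   0.        , 322.10678367],
       [  0.        , 298.62190528, 202.62870653],
       [  0.        ,   0.        ,   1.        ]]), 'hand_eye': array([[-2.56658005e-04,  9.48565676e-01,  3.16580309e-01,
         8.23441973e-02],
       [ 9.99999926e-01,  3.34189960e-04, -1.90609265e-04,
         4.23007195e-06],
       [-2.86603367e-04,  3.16580237e-01, -9.48565692e-01,
        -1.23953314e-01],
       [ 0.00000000e+00,  0.00000000e+00,  0.00000000e+00,
         1.00000000e+00]])}
```

View pics/scene0.png

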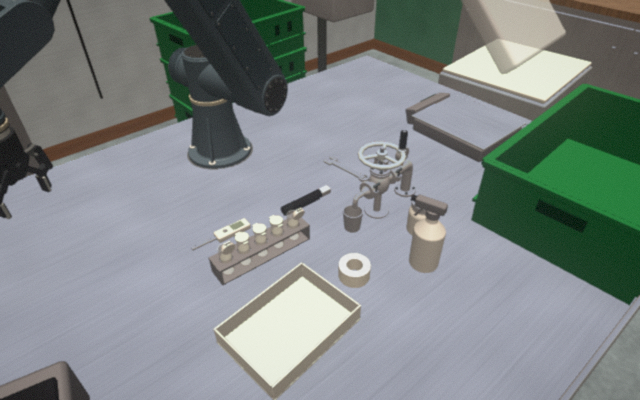

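View pics/top0.png

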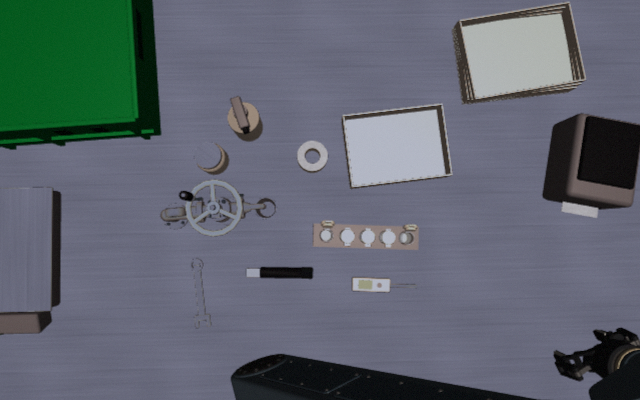

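Top view: the rack's at (366,237), with open caps at both ends, (327,223) and (410,227). The wheel is at (214,208) and its black handle at (186,196). The hinges are on the far (+x) side. Next I'll measure these.

```bash
cat > h.py <<'E'
from station import *
import cv2,numpy as np
def cloud(n,d):
    c=camera_params(n);K=c["mtx"];v,u=np.mgrid[:400,:640]
    P=np.stack([(u-K[0,2])/K[0,0]*d,-(v-K[1,2])/K[1,1]*d,-d],-1)
    E=c["extrinsics"];return P@E[:3,:3].T+E[:3,3]
def plane(n,u,v,z):
    c=camera_params(n);K=c["mtx"];E=c["extrinsics"]
    r=E[:3,:3]@np.array([(u-K[0,2])/K[0,0],-(v-K[1,2])/K[1,1],-1]);o=E[:3,3]
    return o+r*(z-o[2])/r[2]
E
python3 - <<'E'
from h import *
f=np.load("top0.npz");p,d=f["p"],f["d"];P=cloud("top",d)
print("bench z",np.median(P[300:330,300:400,2]))
# rim ring
hsv=cv2.cvtColor(p,cv2.COLOR_RGB2HSV)
w=P[165:250,150:290].reshape(-1,3);z=w[:,2]
from scipy.optimize import least_squares
r=w[(z>.175)&(z<.203)]
s=least_squares(lambda a:np.hypot(r[:,0]-a[0],r[:,1]-a[1])-.055,[.5,.21],loss="soft_l1",f_scale=.003)
print("wheel",len(r),s.x,np.median(abs(s.fun)))
h=w[(z>.225)&(z<.27)];print("handle top",len(h),h.mean(0),h[:,2].max(), np.median(h,0))
st=w[(z>.203)&(z<.222)&(np.hypot(w[:,0]-s.x[0],w[:,1]-s.x[1])<.012)];print("stem",len(st),st.mean(0) if len(st) else 0)
# rack top
R=P[205:265,300:430].reshape(-1,3)
k=R[(R[:,2]>.043)&(R[:,2]<.056)];print("rack",len(k),cv2.minAreaRect((k[:,:2]*1000).astype(np.float32)))
for a,b in((.088,.096),(.1,.14)):
    m=((P[...,2]>a)&(P[...,2]<b)).astype(np.uint8);m[:205]=0;m[265:]=0;m[:,:300]=0;m[:,430:]=0
    n,l,stt,ce=cv2.connectedComponentsWithStats(m)
    for i in range(1,n):
        if stt[i,4]>5:print(a,stt[i],P[l==i].mean(0),P[l==i].max(0))
im=cv2.resize(p[180:280,150:430][:,:,::-1],None,fx=2.8,fy=2.8,interpolation=2);cv2.imwrite("pics/c1.png",im)
E
```

```text
bench z 0.0008691549423436307
wheel 1266 [0.56066955 0.16999493] 0.004210904762866674
handle top 85 [0.58363599 0.21815805 0.24489417] 0.2520908187929999 [0.58391794 0.2180483  0.24675488]
stem 25 [0.56083276 0.17020557 0.2088993 ]
rack 1488 ((491.07452392578125, -168.63735961914062), (256.09771728515625, 56.00463104248047), 87.00738525390625)
0.088 [341 228  14  18 153] [ 0.49248657 -0.12025972  0.0924299 ] [ 0.51242484 -0.10493637  0.09589321]
0.088 [362 229  13  18 164] [ 0.48950654 -0.16818056  0.09239844] [ 0.50915316 -0.15394899  0.09590764]
0.088 [382 229  14  19 159] [ 0.48681568 -0.21620438  0.09240298] [ 0.5081251  -0.20046908  0.09598823]
0.1 [321 220  14   8  92] [ 0.52268412 -0.07349342  0.1135652 ] [ 0.53141176 -0.0585396   0.12862335]
0.1 [404 225  14   7  77] [ 0.51059593 -0.26333256  0.11567424] [ 0.51651046 -0.25008151  0.12819897]
```

View pics/c1.png

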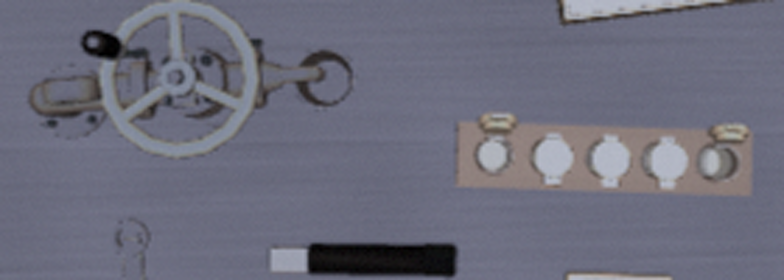

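The crop shows both end caps upright, with tab tops at about (497,121) and (730,132) in crop pixels. The handle is at (100,43), and the inlet flange is at left with the spout at right. That puts the valve x near world +x and the wheel about 1.17 turns open. I'll move behind cap B first, gripper shut and aligned with the rack.

```bash
python3 -m handwheel '[[[0,0,0,1],[0,0,0,1],[0,0,0,1],[0,0,0,1],[0,0,0,0.73],[0.82,-0.955,0,0],[0.82,-0.955,0,0],[0.82,-0.955,0,0],[0.82,-0.955,0,0],[0.82,-0.955,0,0],[0.82,-0.955,0,0],[0.82,-0.955,0,0],[0.82,-0.955,0,0],[0.82,-0.955,0,0],[0.82,-0.955,0,0],[0.82,-0.955,0,0],[0.82,-0.955,0,0],[0.82,-0.955,0,0],[0,0,0,0],[0,0,0,0]]]' 0 40
```

```text
t: 2.6
tcp_pos: [0.55, -0.2683, 0.2496]
tool_rot: [1.0, -0.026, -0.001, -0.0]
force: [-0.3, 0.3, -0.3]
finger_gap: -0.001
gripper_force: 0.0
```

```bash
python3 -m handwheel '[[[0,0,0.98,0],[0,0,0.98,0],[0,0,0.98,0],[0,0,0.98,0],[0,0,0.98,0],[0,0,0,0],[-0.43,0,0,0],[-0.43,0,0,0],[-0.43,0,0,0],[-0.43,0,0,0],[-0.43,0,0,0],[-0.43,0,0,0],[0,0,0,0]]]'; python3 -m handwheel '[[[0,0,0.28,0],[0,0,0.28,0],[0,0,0,0]]]'; python3 -m handwheel '[[[0,0,0.1,0],[0,0,0,0]]]'
```

```text
t: 4.22
tcp_pos: [0.4847, -0.2644, 0.1273]
tool_rot: [1.0, -0.026, -0.001, -0.001]
force: [0.7, 0.2, 1.4]
finger_gap: -0.001
gripper_force: 0.2
t: 4.6
tcp_pos: [0.486, -0.2645, 0.1125]
tool_rot: [1.0, -0.026, -0.001, -0.001]
force: [0.9, 0.7, 0.1]
finger_gap: -0.004
gripper_force: 0.0
t: 4.85
tcp_pos: [0.4862, -0.2649, 0.1109]
tool_rot: [1.0, -0.026, 0.0, 0.0]
force: [0.0, 1.3, -0.9]
finger_gap: -0.001
gripper_force: 0.0
```

```bash
python3 -m handwheel '[[[0,0,0.08,0],[0,0,0,0]]]'; python3 -m handwheel '[[[0,0,0.08,0],[0,0,0,0]]]';
```

```text
t: 5.1
tcp_pos: [0.4863, -0.265, 0.1106]
tool_rot: [1.0, -0.026, 0.0, 0.0]
force: [-1.8, 1.2, 10.5]
finger_gap: -0.002
gripper_force: 5.4
t: 5.35
tcp_pos: [0.4863, -0.265, 0.1104]
tool_rot: [1.0, -0.026, 0.001, 0.001]
force: [-4.9, 3.0, 23.3]
finger_gap: -0.003
gripper_force: 11.4
```

B is shut: solid contact at tip height 91 mm, with 23 N. Now cap A.

```bash
python3 -m handwheel '[[[0,0,-0.95,0],[0,0,-0.95,0],[0,0,-0.95,0],[0.32,-0.963,0,0],[0.32,-0.963,0,0],[0.32,-0.963,0,0],[0.32,-0.963,0,0],[0.32,-0.963,0,0],[0.32,-0.963,0,0],[0.32,-0.963,0,0],[0.32,-0.963,0,0],[0,0,0.68,0],[0,0,0.68,0],[0,0,0.68,0],[0,0,0,0]]]'; python3 -m handwheel '[[[-0.43,0,0,0],[-0.43,0,0,0],[-0.43,0,0,0],[-0.43,0,0,0],[-0.43,0,0,0],[-0.43,0,0,0],[0,0,0,0],[0,0,0.28,0],[0,0,0.28,0],[0,0,0,0]]]';python3 -m handwheel '[[[0,0,0.1,0],[0,0,0,0]]]'; python3 -m handwheel '[[[0,0,0.06,0],[0,0,0,0]]]'
```

```text
t: 7.22
tcp_pos: [0.5589, -0.0755, 0.1258]
tool_rot: [1.0, -0.026, -0.002, -0.001]
force: [-0.1, -0.3, -0.1]
finger_gap: 0.003
gripper_force: 0.0
t: 8.48
tcp_pos: [0.4954, -0.0724, 0.1124]
tool_rot: [1.0, -0.026, -0.001, -0.0]
force: [-0.1, -0.2, 0.3]
finger_gap: 0.002
gripper_force: 0.0
t: 8.72
tcp_pos: [0.4957, -0.0725, 0.1108]
tool_rot: [1.0, -0.026, 0.0, 0.0]
force: [0.2, 0.7, 0.4]
finger_gap: -0.001
gripper_force: 0.5
t: 8.98
tcp_pos: [0.4957, -0.0725, 0.1106]
tool_rot: [1.0, -0.026, 0.0, 0.0]
force: [-2.4, 0.8, 11.6]
finger_gap: 0.001
gripper_force: 5.9
```

```bash
python3 -m handwheel '[[[0,0,0.07,0],[0,0,0,0],[0,0,-1,0],[0,0,-1,0],[0,0,-1,0],[0,0,-1,0],[0,0,-1,0],[0,0,-1,0],[0,0,-1,0],[0,0,-1,0],[0,0,0,0]]]'; python3 - <<'E'
from h import *
print(sense()["tcp_pos"])
p,d=snapshot("top");P=cloud("top",d)
ps,ds=snapshot("scene")
im=np.hstack([cv2.resize(p[170:280,150:430][:,:,::-1],(400,157)),cv2.resize(ps[120:290,190:430][:,:,::-1],(400,283))[:157]])
cv2.imwrite("pics/c2.png",cv2.resize(ps[120:290,190:430][:,:,::-1],(720,510),interpolation=2))
m=((P[...,2]>.085)&(P[...,2]<.15)).astype(np.uint8);m[:205]=0;m[265:]=0;m[:,:300]=0;m[:,430:]=0
n,l,s,c=cv2.connectedComponentsWithStats(m)
for i in range(1,n):print(s[i],P[l==i].mean(0).round(4),P[l==i][:,2].max().round(4))
# valve yaw: flange on the bench / spout pipe from top
for nm,D,q in(("top",d,p),("scene",ds,ps)):
    Q=cloud(nm,D);
    m=(abs(Q[...,0]-.561)<.09)&(abs(Q[...,1]-.17)<.09)&(Q[...,2]>.215)&(Q[...,2]<.262);print(nm,m.sum(),np.median(Q[m],0),Q[m].max(0))
    m=(abs(Q[...,0]-.561)<.08)&(Q[...,1]-.17>.1)&(Q[...,1]<.33)&(Q[...,2]>.015)&(Q[...,2]<.18);print("inlet",m.sum(),Q[m].mean(0), Q[m].min(0),Q[m].max(0))
    m=(abs(Q[...,0]-.561)<.08)&(Q[...,1]-.17<-.065)&(Q[...,1]-.17>-.13)&(Q[...,2]>.07)&(Q[...,2]<.18);print("spout",m.sum(),Q[m].mean(0))
E
```

```text
t: 10.35
tcp_pos: [0.4966, -0.0728, 0.3091]
tool_rot: [1.0, -0.026, 0.002, 0.001]
force: [0.8, -0.1, -0.6]
finger_gap: -0.002
gripper_force: 0.0
[ 0.49660694 -0.07283848  0.30914378]
[402 230  14  18 181] [ 0.4853 -0.2636  0.0923] 0.0982
top 97 [0.58378251 0.21662043 0.24673545] [0.5926217  0.2278707  0.25251857]
inlet 147 [0.54782207 0.2884358  0.11280085] [0.53316712 0.2702022  0.01505034] [0.56621344 0.31135599 0.17058129]
spout 92 [0.56612502 0.08774067 0.10302171]
scene 105 [0.5902428  0.21450994 0.23572313] [0.59604057 0.2270992  0.24968186]
inlet 284 [0.56027219 0.28839499 0.07105073] [0.54059529 0.27039808 0.01512451] [0.57001348 0.31094558 0.16452159]
spout 104 [0.57056422 0.08283377 0.09586648]
```

View pics/c2.png

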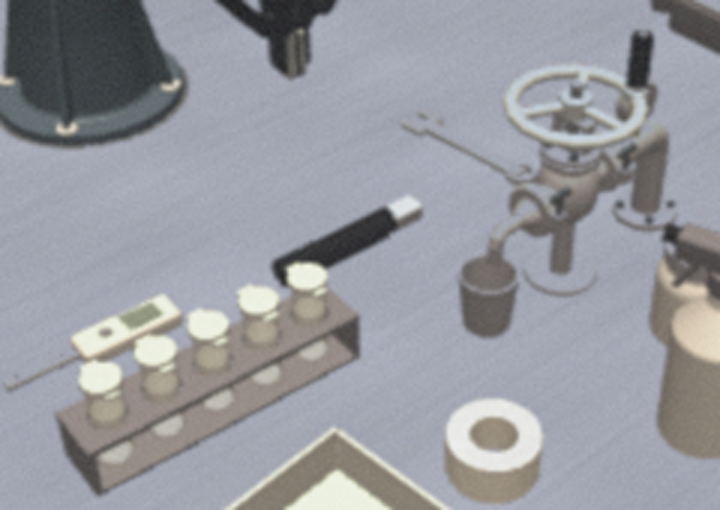

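All five caps are shut in the scene view, and the beaker and the other loose items haven't moved. Next I'll go above the handle with the gripper half open and re-measure with the wrist camera.

```bash
python3 -m handwheel '[[[0,0,0,-0.5],[0.291,-0.973,0,0],[0.291,-0.973,0,0],[0.291,-0.973,0,0],[0.291,-0.973,0,0],[0.291,-0.973,0,0],[0.291,-0.973,0,0],[0.291,-0.973,0,0],[0.291,-0.973,0,0],[0.291,-0.973,0,0],[0.291,-0.973,0,0],[0.291,-0.973,0,0],[0.291,-0.973,0,0],[0,0,0,0],[0,0,0,0]]]' 45; python3 - <<'E'
from h import *
from scipy.spatial.transform import Rotation as Ro
s=sense();p,d=snapshot("wrist");c=camera_params("wrist");K=c["mtx"];H=c["hand_eye"]
v,u=np.mgrid[:400,:640]
X=np.stack([(u-K[0,2])/K[0,0]*d,-(v-K[1,2])/K[1,1]*d,-d],-1)@H[:3,:3].T+H[:3,3]
W=X@Ro.from_quat(s["tool_rot"]).as_matrix().T+s["tcp_pos"];np.save("w.npy",W)
cv2.imwrite("pics/w1.png",p[:,:,::-1])
ok=d>0
r=W[ok&(abs(W[...,0]-.56)<.08)&(abs(W[...,1]-.17)<.08)&(W[...,2]>.18)&(W[...,2]<.2)]
from scipy.optimize import least_squares
f=least_squares(lambda a:np.hypot(r[:,0]-a[0],r[:,1]-a[1])-.055,[.56,.17],loss="soft_l1",f_scale=.002);print("wheel wrist",len(r),f.x,np.median(abs(f.fun)))
for a,b in((.21,.226),(.226,.242),(.242,.255)):
    h=W[ok&(abs(W[...,0]-.584)<.03)&(abs(W[...,1]-.218)<.03)&(W[...,2]>a)&(W[...,2]<b)];print(a,len(h),h.min(0) if len(h) else 0,h.max(0) if len(h) else 0)
t=np.load("top0.npz");P=cloud("top",t["d"])
r=P[(abs(P[...,0]-.56)<.07)&(abs(P[...,1]-.17)<.07)&(P[...,2]>.18)&(P[...,2]<.203)]
f=least_squares(lambda a:np.hypot(r[:,0]-a[0],r[:,1]-a[1])-.055,[.56,.17],loss="soft_l1",f_scale=.002);print("wheel top",f.x)
h=P[(abs(P[...,0]-.584)<.03)&(abs(P[...,1]-.218)<.03)&(P[...,2]>.244)];print("top handle",len(h),h.mean(0),h.min(0),h.max(0))
E
```

```text
t: 12.32
tcp_pos: [0.5818, 0.2189, 0.3061]
tool_rot: [1.0, 0.0, -0.001, 0.001]
force: [0.3, -0.7, -0.1]
finger_gap: 0.527
gripper_force: 0.0
wheel wrist 6143 [0.56405249 0.17330648] 0.004348219319378115
0.21 156 [0.58742072 0.21252094 0.21001864] [0.59619953 0.2310353  0.22598563]
0.226 189 [0.5882216  0.21270347 0.22603283] [0.59668693 0.23090783 0.24193397]
0.242 584 [0.57857509 0.21248868 0.24200051] [0.59644571 0.23064798 0.2498577 ]
wheel top [0.56042575 0.16987034]
top handle 62 [0.58435609 0.21950175 0.2480523 ] [0.5761133  0.21161266 0.24403387] [0.59217469 0.22758312 0.25209082]
```

View pics/w1.png

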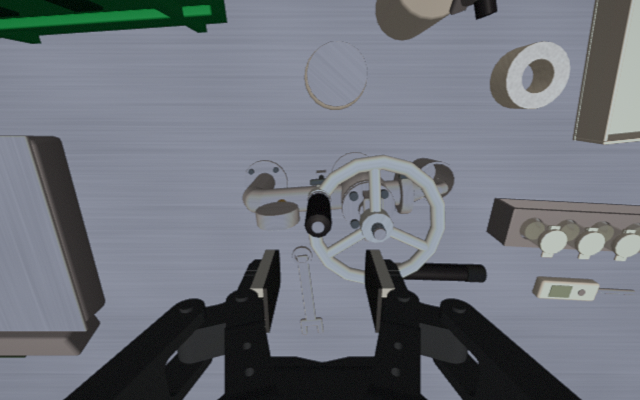

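The wrist view shows the handle top at (318,225) and the wheel hub at (377,227), and the open fingers clear both. Merged with the top camera, handle is at about (0.586,0.2207) and the axis at about (0.562,0.1716). I'll descend and grip.

```bash
python3 -m handwheel '[[[0.17,-0.07,0,0],[0,0,0.8,0],[0,0,0.8,0],[0,0,0.8,0],[0,0,0.8,0],[0,0,0,0]]]'; python3 -m handwheel '[[[0,0,0,0],[0,0,0,0],[0,0,0,0],[0,0,0,0],[0,0,0,0]]]' 0 60
python3 - <<'E'
import numpy as np
# clockwise rows at 15 deg from az 64.4, in units; tool x=+x, tool y=-y
a=np.radians(64.4-15*np.arange(0,25));x=.055*np.cos(a);y=.055*np.sin(a)
print([[round(float(i),2),round(float(-j),2)] for i,j in zip(np.diff(x)/.025,np.diff(y)/.025)])
E
```

```text
t: 13.12
tcp_pos: [0.586, 0.2205, 0.226]
tool_rot: [1.0, 0.0, -0.002, 0.0]
force: [0.6, 0.1, 0.7]
finger_gap: 0.531
gripper_force: 0.0
t: 13.75
tcp_pos: [0.5878, 0.2216, 0.2289]
tool_rot: [1.0, 0.0, 0.002, -0.0]
force: [0.3, 1.6, 5.5]
finger_gap: 0.206
gripper_force: 58.8
[[0.48, 0.31], [0.38, 0.43], [0.26, 0.51], [0.12, 0.56], [-0.03, 0.57], [-0.18, 0.55], [-0.31, 0.48], [-0.43, 0.38], [-0.51, 0.26], [-0.56, 0.12], [-0.57, -0.03], [-0.55, -0.18], [-0.48, -0.31], [-0.38, -0.43], [-0.26, -0.51], [-0.12, -0.56], [0.03, -0.57], [0.18, -0.55], [0.31, -0.48], [0.43, -0.38], [0.51, -0.26], [0.56, -0.12], [0.57, 0.03], [0.55, 0.18]]
```

```bash
python3 -m handwheel '[[[0.48,0.31,0,0],[0.38,0.43,0,0],[0.26,0.51,0,0],[0.12,0.56,0,0],[-0.03,0.57,0,0],[-0.18,0.55,0,0],[0,0,0,0]]]'; python3 -m handwheel '[[[-0.31,0.48,0,0],[-0.43,0.38,0,0],[-0.51,0.26,0,0],[-0.56,0.12,0,0],[-0.57,-0.03,0,0],[-0.55,-0.18,0,0],[0,0,0,0]]]'
```

```text
t: 14.62
tcp_pos: [0.6128, 0.1465, 0.2288]
tool_rot: [1.0, 0.0, 0.0, 0.001]
force: [-1.0, -1.4, 7.6]
finger_gap: 0.204
gripper_force: 59.1
t: 15.5
tcp_pos: [0.539, 0.1231, 0.2288]
tool_rot: [1.0, 0.0, 0.001, -0.001]
force: [-0.6, 3.7, 8.7]
finger_gap: 0.203
gripper_force: 59.3
```

```bash
python3 -m handwheel '[[[-0.48,-0.31,0,0],[-0.38,-0.43,0,0],[-0.26,-0.51,0,0],[-0.12,-0.56,0,0],[0.03,-0.57,0,0],[0.18,-0.55,0,0],[0,0,0,0]]]'; python3 -m handwheel '[[[0.31,-0.48,0,0],[0.43,-0.38,0,0],[0.51,-0.26,0,0],[0.56,-0.12,0,0],[0.57,0.03,0,0],[0.55,0.18,0,0],[0,0,0,0]]]'; python3 -m handwheel '[[[0.48,0.31,0,0],[0.38,0.43,0,0],[0,0,0,0]]]'
```

```text
t: 16.38
tcp_pos: [0.5146, 0.1961, 0.2288]
tool_rot: [1.0, 0.001, 0.002, -0.0]
force: [1.0, 2.0, 8.0]
finger_gap: 0.207
gripper_force: 59.2
t: 17.25
tcp_pos: [0.5889, 0.2211, 0.2289]
tool_rot: [1.0, 0.0, 0.002, -0.0]
force: [2.5, 1.8, 6.1]
finger_gap: 0.21
gripper_force: 59.4
t: 17.62
tcp_pos: [0.6103, 0.2018, 0.2289]
tool_rot: [1.0, 0.0, 0.002, 0.0]
force: [2.0, -0.9, 6.0]
finger_gap: 0.208
gripper_force: 59.4
```

```bash
python3 -m handwheel '[[[0.26,0.51,0,0],[0,0,0,0]]]'; python3 -m handwheel '[[[0.08,0.28,0,0],[0,0,0,0]]]'; python3 -m handwheel '[[[0.02,0.18,0,0],[0,0,0,0]]]'; python3 -m handwheel '[[[0,0.12,0,0],[0,0,0,0]]]'
```

```text
t: 17.88
tcp_pos: [0.6164, 0.1889, 0.2288]
tool_rot: [1.0, 0.0, 0.002, 0.001]
force: [2.1, -0.2, 5.9]
finger_gap: 0.21
gripper_force: 59.5
t: 18.12
tcp_pos: [0.618, 0.1825, 0.2288]
tool_rot: [1.0, 0.0, 0.002, 0.0]
force: [2.1, -0.0, 6.1]
finger_gap: 0.205
gripper_force: 59.3
t: 18.38
tcp_pos: [0.6187, 0.1783, 0.2288]
tool_rot: [1.0, 0.0, 0.002, -0.0]
force: [1.5, 1.5, 4.8]
finger_gap: 0.206
gripper_force: 59.2
t: 18.62
tcp_pos: [0.6188, 0.176, 0.2289]
tool_rot: [1.0, 0.0, 0.002, -0.001]
force: [2.7, 2.6, 5.4]
finger_gap: 0.209
gripper_force: 59.3
```

```bash
for i in 1; do python3 -m handwheel '[[[0,0.12,0,0],[0,0,0,0]]]'; python3 -m handwheel '[[[0,0.12,0,0],[0,0,0,0]]]'; python3 -m handwheel '[[[0,0.12,0,0],[0,0,0,0]]]'; done
```

```text
t: 18.88
tcp_pos: [0.6189, 0.1757, 0.2289]
tool_rot: [1.0, 0.0, 0.003, -0.003]
force: [2.9, 9.5, 4.7]
finger_gap: 0.203
gripper_force: 59.4
t: 19.12
tcp_pos: [0.6188, 0.1754, 0.2289]
tool_rot: [1.0, 0.0, 0.003, -0.006]
force: [3.3, 16.8, 4.9]
finger_gap: 0.204
gripper_force: 59.6
t: 19.38
tcp_pos: [0.6188, 0.1752, 0.2289]
tool_rot: [1.0, 0.0, 0.003, -0.008]
force: [3.7, 23.2, 2.5]
finger_gap: 0.205
gripper_force: 59.8
```

The stop is reached: 23 N at y≈0.1757, azimuth ≈3.4°. I'll take up the pushed-in command, then go two turns counter-clockwise from there.

```bash
python3 -m handwheel '[[[0,-0.34,0,0],[0,0,0,0]]]'; python3 - <<'E'
import numpy as np
a=np.radians(3.4+15*np.arange(0,25));x=.055*np.cos(a);y=.055*np.sin(a)
print([[round(float(i),2),round(float(-j),2)] for i,j in zip(np.diff(x)/.025,np.diff(y)/.025)])
E
```

```text
t: 19.62
tcp_pos: [0.6188, 0.1763, 0.2289]
tool_rot: [1.0, 0.001, 0.002, -0.001]
force: [3.0, 2.3, 5.2]
finger_gap: 0.205
gripper_force: 59.8
[[-0.11, -0.56], [-0.25, -0.52], [-0.38, -0.43], [-0.48, -0.32], [-0.54, -0.19], [-0.57, -0.04], [-0.56, 0.11], [-0.52, 0.25], [-0.43, 0.38], [-0.32, 0.48], [-0.19, 0.54], [-0.04, 0.57], [0.11, 0.56], [0.25, 0.52], [0.38, 0.43], [0.48, 0.32], [0.54, 0.19], [0.57, 0.04], [0.56, -0.11], [0.52, -0.25], [0.43, -0.38], [0.32, -0.48], [0.19, -0.54], [0.04, -0.57]]
```

```bash
python3 -m handwheel '[[[-0.11,-0.56,0,0],[-0.25,-0.52,0,0],[-0.38,-0.43,0,0],[-0.48,-0.32,0,0],[-0.54,-0.19,0,0],[-0.57,-0.04,0,0],[-0.56,0.11,0,0],[-0.52,0.25,0,0],[-0.43,0.38,0,0],[-0.32,0.48,0,0],[-0.19,0.54,0,0],[-0.04,0.57,0,0],[0,0,0,0]]]'; python3 -m handwheel '[[[0.11,0.56,0,0],[0.25,0.52,0,0],[0.38,0.43,0,0],[0.48,0.32,0,0],[0.54,0.19,0,0],[0.57,0.04,0,0],[0.56,-0.11,0,0],[0.52,-0.25,0,0],[0.43,-0.38,0,0],[0.32,-0.48,0,0],[0.19,-0.54,0,0],[0.04,-0.57,0,0],[0,0,0,0]]]'
```

```text
t: 21.25
tcp_pos: [0.5092, 0.167, 0.2288]
tool_rot: [1.0, 0.0, 0.002, 0.001]
force: [2.4, -2.6, 7.2]
finger_gap: 0.206
gripper_force: 60.1
t: 22.88
tcp_pos: [0.6188, 0.1762, 0.2289]
tool_rot: [1.0, 0.001, 0.002, -0.001]
force: [3.0, 2.1, 6.3]
finger_gap: 0.202
gripper_force: 60.0
```

One full turn so far, and tracking is good. Now the second turn.

```bash
python3 -m handwheel '[[[-0.11,-0.56,0,0],[-0.25,-0.52,0,0],[-0.38,-0.43,0,0],[-0.48,-0.32,0,0],[-0.54,-0.19,0,0],[-0.57,-0.04,0,0],[-0.56,0.11,0,0],[-0.52,0.25,0,0],[-0.43,0.38,0,0],[-0.32,0.48,0,0],[-0.19,0.54,0,0],[-0.04,0.57,0,0],[0,0,0,0]]]'; python3 -m handwheel '[[[0.11,0.56,0,0],[0.25,0.52,0,0],[0.38,0.43,0,0],[0.48,0.32,0,0],[0.54,0.19,0,0],[0.57,0.04,0,0],[0.56,-0.11,0,0],[0.52,-0.25,0,0],[0.43,-0.38,0,0],[0.32,-0.48,0,0],[0.19,-0.54,0,0],[0.04,-0.57,0,0],[0,0,0,0],[0,0,0,0],[0,0,0,0],[0,0,0,0]]]'; python3 - <<'E'
from h import *
p,d=snapshot("scene");cv2.imwrite("pics/end.png",cv2.resize(p[110:310,150:450][:,:,::-1],(750,500)))
E
```

```text
t: 24.5
tcp_pos: [0.5092, 0.1671, 0.2288]
tool_rot: [1.0, 0.0, 0.002, 0.001]
force: [3.7, -2.4, 6.5]
finger_gap: 0.209
gripper_force: 60.1
t: 26.5
tcp_pos: [0.6188, 0.1759, 0.2289]
tool_rot: [1.0, 0.0, 0.002, -0.001]
force: [3.5, 3.3, 6.1]
finger_gap: 0.204
gripper_force: 60.0
```

View pics/end.png

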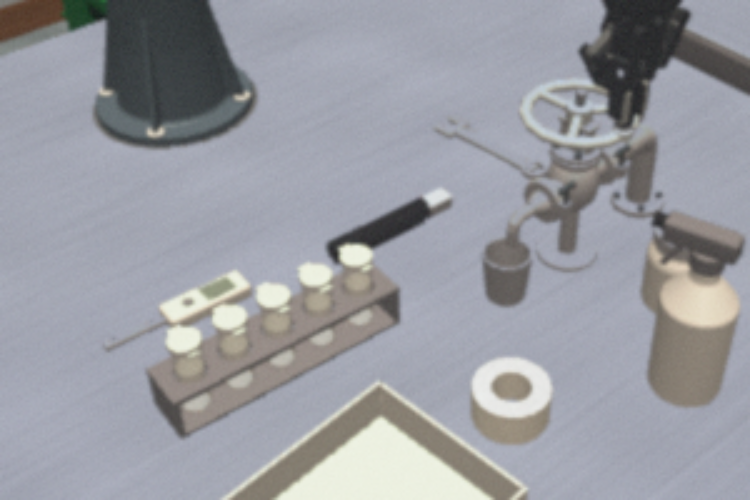

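The gripper holds the handle at about (625,105), and the five caps are shut along (185,340) to (355,255). The bench items are where they were, so I'm handing in.

```bash
python3 -c "from station import *;print(sign_off())"
```

```text
the job is handed in; nothing more can be done
None
```

I pressed both open caps shut, cranked the valve down to its stop, and backed it off two full turns by arm position. I handed in at about 26.6 s with the gripper still holding the handle at about 60 N; sign-off returned no verdict.

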